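Hang the big craft hoop on the wreath stand's keeper hook

ROBOT

A 6-joint arm with a two-finger parallel gripper is mounted at the origin on the work surface. World frame = base frame: x ahead of the robot, y to its left, z up, the work surface at z = 0. Lengths are in mm, angles in rad, forces in N, time in s.
With the tool pointing down it reaches from about 400 to 925 mm from the base axis. Payload 12.5 kg.
Tool frame: the origin (TCP) lies at the very end of the fingers, on their centre line; the grasp point (between the pads) lies 19 mm behind it; z points along the fingers, y is the direction in which the jaws open and shut (so a half turn about z gives the same grasp; the last joint's range is limited). The gripper opens to 95 mm and grips with 3 to 60 N. Pads are 20 mm wide; open, the fingers measure 119 mm over their backs; the gripper's body (75 mm by 180 mm) begins 59 mm behind the grasp point.
Start: joints at [1.004, 0.491, 1.559, -0, 1.092, -0.106], TCP at [277.902, 559.837, 214.661] pointing down, gripper open.
Joint ranges: [-3.1, 3.1], [-0.84, 2.19], [0.05, 2.79], [-1.13, 4.28], [0.06, 2.93], [-2.69, 2.69]. Speed limits (rad/s): [2.22, 2.22, 2.79, 3.14, 3.14, 3.14].

INTERFACE

Orientations are given as [roll, pitch, yaw] about the fixed x, y, z axes, in that order (R = Rz(yaw) Ry(pitch) Rx(roll)).
In Python, from cell import env gives the robot as it stands.
- The arm moves only by the shell command python3 -m pendant 'ROWS'. ROWS is JSON, a list that holds one entry, the list of rows, each a list of 5 numbers: the opening, from 0 (shut) to 1 (fully open), then the shift along the tool's x, y, z in m, then the turn about the tool's z in rad. A call has exactly 8 rows; each row is the pose to reach, as a shift and turn from the pose commanded when the call began, along the tool's axes at that moment; what a row does not reach only later rows make up. A row lasts 1/10 s, in which the tool goes at most 50 mm and 8.59 degrees, less where a joint would pass 70% of its speed; a pose out of reach is approached as far as the arm can. A call with a gripper value outside its range is refused whole. The fingers move at their own pace and stop on an object; the grip force is fixed at half the most. Time passes only in rows, so rows that repeat a pose let the fingers close, or fill a call up. It gives the time, the measured TCP pose, the force and the opening at its end, in the units of the state.
- env.state(): the state, without advancing time (a new reading comes with each control period).
- env.read_camera(name): name is "scene" or "top"; returns a dict with "image" (420x560x3 uint8, blue, green, red), "range_z" (420x560 float32, mm along the optical axis (not along the pixel's ray), 0 where there is no reading), "fx", "fy", "cx", "cy" (pixels), "dist" ([k1, k2, p1, p2, k3] as OpenCV has them; the pictures are not rectified), "rvec" (rotation vector, rad) and "tvec" (3), from world to camera coordinates, as OpenCV has them. Camera axes: x right, y down, z forward; pixel columns grow to the right and rows downward; lengths in mm; the calibration is good to about 2 mm. A picture is of the moment at which its call begins.
- env.job_done(): hands the job in, once; it reports no verdict.
The state is a dict: "t": time; "joints": joint angles; "qvel": joint speeds; "tau": joint torques, N m; "eef_pos": TCP position; "tcp_rot": TCP orientation; "ft_force": force on the tool from outside, world axes, zero at the start; "moment": the same for the moment, N m; "opening": opening from 0.0 (shut) to 1.0 (fully open).
Only numpy, scipy, OpenCV 4.12 (cv2) and the standard library are available. Lean on these libraries where they do the work, as an engineer would, in place of code of your own. Each camera call takes 0.05 s, during which the arm holds its last target. There are 200 camera calls.

TASK

Take the largest wooden hoop out of the slot rack by its rim and hang it on the wreath stand: bring the rim over the nose of the J-hook, ease it down past the sprung keeper until that springs shut above it, and press the rim home so that you feel it firm in the bend; then let go and leave the hoop hanging still. Feel for the hook and never force it, and leave the other hoops and everything else where they are.

Things in the scene. Friction and masses are not known exactly. Their poses are not given: they have to be found in the camera images.
- hoop: The largest of three plain wooden hoops standing upright in the rack: a ring of 12 mm round rod, 180 mm outer and 156 mm inner diameter (168 mm to the rod's middle), 45 to 75 g. Origin at the ring's centre; x is the ring's axis (level), y and z lie in its plane, z up at the start. It may lean 2 degrees in its slot.
- hoop_mid: Bystander: a like hoop of 136 mm outer diameter, in another slot. Origin and axes as the big hoop's.
- hoop_small: Bystander: a like hoop of 112 mm outer diameter, in another slot. Origin and axes as the big hoop's.
- rack: Pine slot rack, fixed, footprint 177 x 150 mm: six upright slats (16 mm thick, 130 mm wide, tops 94 mm over the table), 15 mm slots between them every 31 mm. The hoops stand 62 mm apart in the first, third and last slot, on two dowels. Origin under its middle on the table; the slots follow one another along its x; the hoops' planes are its y-z.
- stand: Steel wreath stand, fixed. Origin on the table; x points from the hook's nose to the post (the nose is on the robot's side), z up. Base plate 140 x 120 x 14 mm with its middle at x +55 mm; a 14 mm post, 295 mm high, at x +85 mm; on the post a clamp collar (26 mm across) with the J-hook of 8 mm rod. Passing the keeper takes 2 to 4 N; a firm press home is 4 to 8 N, over 12 N is forcing it.
- mark (a point): The hook's seat (the bend's lowest surface, where the rim's inner edge comes to rest) for the collar's middle setting: x -4 mm in the stand's frame, 245 mm over the table; axes as the stand's. Fixed on the stand. The collar is clamped up to 12 mm above or below that, which is not measured, so hook, nose and keeper all stand that much higher or lower: find the height by feel.
- nose (a point): Top of the J-hook's upturned nose (ball tip, 10 mm) for the collar's middle setting: 51 mm above the mark, x -19 mm in the stand's frame. The nose's inner face is upright, at x -10.5 mm, from the bend to 34 mm above the seat, and flares out above. The rim passes over the nose from the robot's side, then goes down close behind it, within 2 mm of its inner face.
- keeper (a joint): Angle of the sprung wire gate (13 mm wide, 5 mm wire) closing the hook: 0 shut and level, about 1 when the rim passes its end, rad. Hinge at x +16 mm of the stand, 32 mm above the seat; end wire 22.5 mm off, by the nose. It gives only downward, 1.5 to 2.3 N at its end, and springs back. From touching it to home the rim goes 34 mm down; it clears the gate's end only in the last 2 mm.
- tumbler: Bystander: drinking glass, 72 mm across, 95 mm high. Origin under its middle.
- marker_a: Bystander: square marker pen, 127 x 15 mm, lying.
- marker_b: Bystander: square marker pen, 127 x 15 mm, lying.
- marker_c: Bystander: square marker pen, 127 x 15 mm, lying.
- snowflake: Bystander: 5 mm plywood snowflake, 76 mm across, lying flat.
- tape: Bystander: roll of tape, 84 mm across, 24 mm high, lying flat.

How it is judged (in metres and radians):
On the way, in this order (a step that is already met when the one before it is completed fails the run):
1. the big hoop is lifted clear of the rack (height (world z) of hoop above 0.19 m and contact force between hoop and rack below 0.05 N), for 0.1 s.
2. the hoop's rim, not the fingers, swings the keeper down (value of joint keeper above 0.5 rad and contact force between hoop and stand above 1 N and contact force between the fingers and stand below 0.2 N), for 0.1 s.
3. with the keeper sprung shut above it, the rim is pressed home, firm in the bend of the hook (value of joint keeper below 0.12 rad and z of hoop in the frame of mark below -0.061 m and contact force between hoop and stand above 3 N), for 0.2 s.
At the end, for the whole second after the job is handed in: The big hoop hangs by its rim in the bend of the J-hook, let go and at rest: centre 61 to 95 mm below the mark, within 15 mm along and 20 mm across the hook, rim bearing on the hook, keeper shut above it (under 0.12 rad) (value of joint keeper below 0.12 rad and z of hoop in the frame of mark between -0.095 and -0.061 m and x of hoop in the frame of mark between -0.015 and 0.015 m and y of hoop in the frame of mark between -0.02 and 0.02 m and contact force between hoop and stand above 0.15 N and linear speed of hoop below 0.03 m/s and angular speed of hoop below 0.4 rad/s); the robot touches nothing.
It fails at once if the stand is forced: more than 12 N on the stand, its hook or keeper (contact force between anything else and stand above 12 N).
It fails at once if another hoop is knocked about (moved over 25 mm) (distance of any of hoop_mid, hoop_small from where it was at the start of the episode above 0.025 m).
It fails at once if a bystander on the table is pushed (over 20 mm) (distance of any of tumbler, marker_a, marker_b, marker_c, snowflake, tape from where it was at the start of the episode above 0.02 m).
It also fails if it takes over 72 s, if anything falls off the work surface, if the arm or the gripper's body presses on something with over 40 N, if the wrist force passes 120 N, or if a joint passes its speed limit or range.

## Working session

There is one attempt and no reset: what is moved stays moved. The work goes in short steps, Python scripts to look and compute and a shell command to move; the robot and the scene stay as the last step left them, time stands still between calls to the robot, and variables do not carry over. Pictures are saved under pics/ and viewed, about 8 in all and at most 12, crops included, and the job is handed in when it is done.

```bash
ls; mkdir -p pics
cat > h.py <<'E'
import numpy as np, cv2
from cell import env
def cam(n):
    c=env.read_camera(n); c['K']=np.array([[c['fx'],0,c['cx']],[0,c['fy'],c['cy']],[0,0,1.]])
    c['d']=np.array(c['dist'],float); c['R']=cv2.Rodrigues(np.array(c['rvec'],float))[0]; c['t']=np.array(c['tvec'],float).ravel(); return c
def pts(c,uv):
    uv=np.atleast_2d(np.array(uv,float)); n=cv2.undistortPoints(uv.reshape(-1,1,2),c['K'],c['d']).reshape(-1,2)
    return np.c_[n,np.ones(len(n))]
def plane(c,uv,z):
    r=pts(c,uv)@c['R']; o=-c['R'].T@c['t']; return o+r*((z-o[2])/r[:,2])[:,None]
def rng(c,uv):
    uv=np.atleast_2d(uv).astype(int); return (pts(c,uv)*c['range_z'][uv[:,1],uv[:,0]][:,None]-c['t'])@c['R']
def cloud(c):
    v,u=np.mgrid[:420,:560]; return rng(c,np.c_[u.ravel(),v.ravel()]).reshape(420,560,3)
def proj(c,p): return cv2.projectPoints(np.atleast_2d(np.array(p,float)),c['R'],c['t'],c['K'],c['d'])[0].reshape(-1,2)
E
python3 - <<'E'
from h import *
for n in('scene','top'):
    c=cam(n); cv2.imwrite(f'pics/{n}0.png',c['image']); print(n,(-c['R'].T@c['t']).round(),c['R'][2].round(2),c['fx'])
    np.savez(f'{n}0.npz',**{k:c[k] for k in('image','range_z','K','d','R','t')})
s=env.state();print(s)
E
```

```text
pics
scene [1293.  237. 1367.] [-0.52 -0.17 -0.84] 535.980366365058
top [ 313.   -2. 1368.] [ 0.2  -0.02 -0.98] 496.44576333586764
{'t': 0.1, 'joints': array([ 1.00440454e+00,  4.91510603e-01,  1.55938861e+00,  6.14048775e-06,
        1.09170270e+00, -1.05610078e-01]), 'qvel': array([-0.00012152, -0.00121116, -0.00181086,  0.00182041, -0.00081998,
        0.00094144]), 'tau': array([ 3.00175641e-03, -6.13623905e+01, -2.58610350e+01,  6.93871756e-02,
        4.68911638e-02, -1.56476278e-05]), 'eef_pos': array([277.77308459, 559.64107789, 214.11311358]), 'tcp_rot': array([-3.14058959e+00, -1.11806235e-04,  2.68080806e+00]), 'ft_force': array([-0.13721478,  0.03567988, -0.6308453 ]), 'moment': array([-0.01483703,  0.01549584, -0.03699275]), 'opening': 0.9972778591038024}
```

View pics/scene0.png

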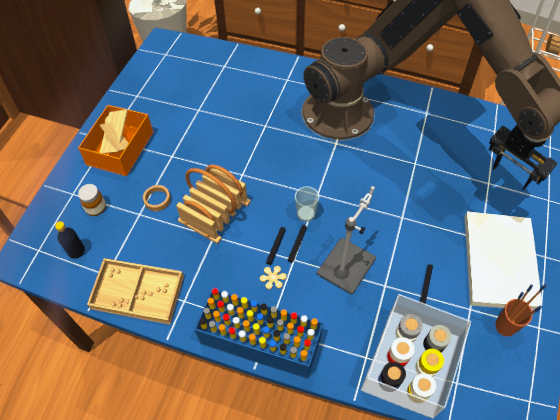

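View pics/top0.png

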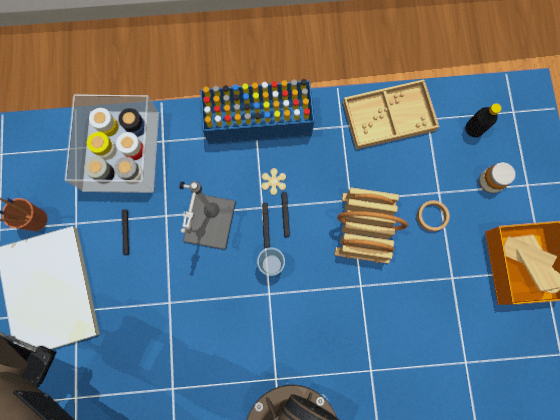

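The scene view shows the rack at about (213,203), the stand base at (345,265) with the hook near (365,195). In the top view the rack is at (370,225) and the stand at (208,222), its hook tip near (187,215). I'll zoom in on both.

```bash
python3 - <<'E'
import cv2,numpy as np
t=cv2.imread('pics/top0.png');s=cv2.imread('pics/scene0.png')
def cr(i,x,y,w,h,W,H):return cv2.resize(i[y:y+h,x:x+w],(W,H),interpolation=cv2.INTER_CUBIC)
a=np.hstack([cr(t,170,170,80,60,400,300),cr(t,325,180,100,75,400,300)])
b=np.hstack([cr(s,310,180,80,120,200,300),cr(s,170,155,100,90,333,300)]);b=cv2.copyMakeBorder(b,0,0,0,800-b.shape[1],0)
cv2.imwrite('pics/crop1.png',np.vstack([a,b]))
E
python3 - <<'E'
import sys;sys.path.insert(0,'.')
from h import *
for n in('top','scene'):
    c=dict(np.load(f'{n}0.npz')); P=cloud(c)
    x0,x1,y0,y1=(170,245,170,255) if n=='top' else (310,390,170,300)
    sub=P[y0:y1,x0:x1].reshape(-1,3); v=c['range_z'][y0:y1,x0:x1].ravel()>0
    sub=sub[v]
    for lo,hi in((8,20),(60,200),(220,260),(260,290),(290,330)):
        q=sub[(sub[:,2]>lo)&(sub[:,2]<hi)]; print(n,'stand',lo,hi,len(q), q.mean(0).round() if len(q) else '', q.min(0).round() if len(q) else '',q.max(0).round() if len(q) else '')
    x0,x1,y0,y1=(325,425,180,275) if n=='top' else (170,265,155,245)
    sub=P[y0:y1,x0:x1].reshape(-1,3)[c['range_z'][y0:y1,x0:x1].ravel()>0]
    q=sub[(sub[:,2]>100)];print('hoops>100',len(q));
    q=q[np.argsort(-q[:,2])];print(q[::max(1,len(q)//25)].round())
    q=sub[(sub[:,2]>86)&(sub[:,2]<97)];print('slats',q.mean(0).round(),cv2.minAreaRect(q[:,:2].astype(np.float32)))
E
```

```text
top stand 8 20 1725 [566. 172.  14.] [480.  78.   8.] [702. 251.  20.]
top stand 60 200 78 [598. 166. 134.] [595. 162.  63.] [605. 174. 200.]
top stand 220 260 38 [547. 181. 246.] [507. 162. 221.] [602. 196. 259.]
top stand 260 290 312 [570. 181. 280.] [503. 156. 261.] [618. 204. 290.]
top stand 290 330 69 [555. 181. 296.] [497. 162. 290.] [610. 202. 306.]
hoops>100 801
[[ 517. -256.  204.]
 [ 519. -245.  197.]
 [ 517. -243.  195.]
 [ 520. -237.  193.]
 [ 521. -266.  191.]
 [ 521. -218.  187.]
 [ 504. -300.  183.]
 [ 523. -208.  178.]
 [ 531. -195.  170.]
 [ 497. -321.  160.]
 [ 460. -237.  151.]
 [ 446. -258.  149.]
 [ 457. -252.  147.]
 [ 468. -214.  145.]
 [ 467. -207.  142.]
 [ 460. -209.  138.]
 [ 464. -198.  133.]
 [ 462. -198.  127.]
 [ 582. -257.  124.]
 [ 585. -260.  121.]
 [ 536. -167.  118.]
 [ 589. -254.  116.]
 [ 438. -294.  112.]
 [ 436. -292.  108.]
 [ 536. -166.  102.]
 [ 575. -310.  100.]]
slats [ 514. -252.   93.] ((517.0442504882812, -251.4189910888672), (161.7532196044922, 173.58741760253906), 76.16805267333984)
scene stand 8 20 1544 [569. 180.  14.] [236.   6.   
[... 305 characters left out ...]
. 203. 306.]
hoops>100 622
[[ 527. -221.  201.]
 [ 516. -245.  195.]
 [ 522. -258.  193.]
 [ 509. -285.  190.]
 [ 526. -209.  187.]
 [ 517. -267.  182.]
 [ 526. -195.  178.]
 [ 529. -188.  171.]
 [ 537. -189.  163.]
 [ 462. -235.  155.]
 [ 457. -235.  149.]
 [ 459. -225.  146.]
 [ 535. -171.  144.]
 [ 542. -174.  142.]
 [ 470. -197.  138.]
 [ 541. -169.  133.]
 [ 499. -321.  128.]
 [ 573. -276.  124.]
 [ 501. -334.  122.]
 [ 497. -327.  120.]
 [ 579. -244.  118.]
 [ 476. -178.  115.]
 [ 583. -264.  113.]
 [ 586. -227.  109.]
 [ 501. -324.  106.]
 [ 473. -177.  101.]]
slats [ 528. -247.   92.] ((517.3634643554688, -247.0243682861328), (169.3086395263672, 175.4600830078125), 75.52810668945312)
```

View pics/crop1.png

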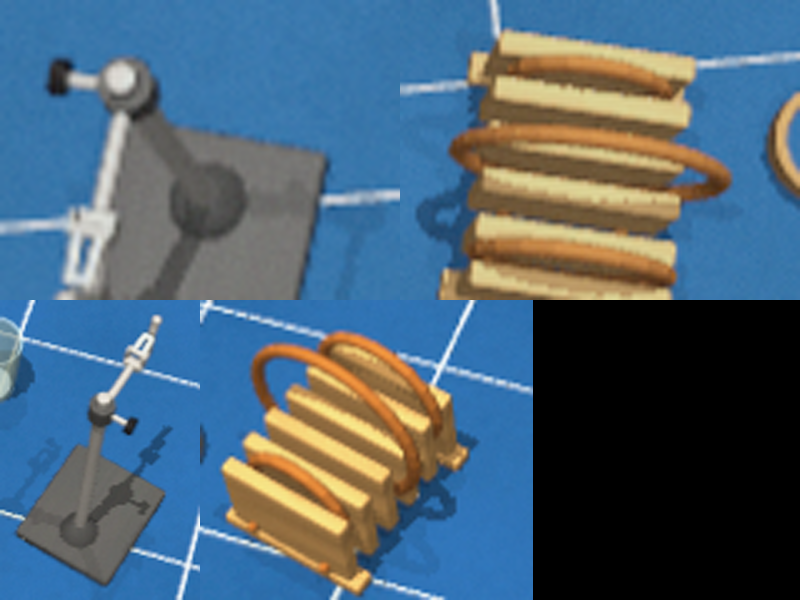

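Largest hoop is the middle one, in the third slot (top view about (372,219)). Next: fit the hoop and stand base numerically, and zoom in on the hook in both views.

Run:
```python
from h import *
from scipy.optimize import least_squares
ims=[]
for n in('top','scene'):
    c=dict(np.load(f'{n}0.npz')); P=cloud(c); hsv=cv2.cvtColor(c['image'],cv2.COLOR_BGR2HSV); H,S,V=[hsv[...,i].astype(int) for i in range(3)]
    x=P[...,0];y=P[...,1];z=P[...,2]
    m=(H<16)&(S>110)&(z>110)&(z<215)&(abs((x-517)*.973-(y+250)*.232)<25)&(abs(y+250)<110)
    q=P[m]; u,s,vt=np.linalg.svd(q[:,:2]-q[:,:2].mean(0)); d=vt[0]*np.sign(vt[0,1]); c0=q[:,:2].mean(0)
    lat=(q[:,:2]-c0)@d
    f=least_squares(lambda p:np.hypot(lat-p[0],q[:,2]-p[1])-p[2],[0,110,87],loss='soft_l1',f_scale=3)
    print(n,'hoop n',m.sum(),'angle',np.degrees(np.arctan2(d[1],d[0])).round(1),'centre',(c0+f.x[0]*d).round(1),'z,r',f.x[1:].round(1))
    m=(S<90)&(V<130)&(z>8)&(z<22)&(x>470)&(x<690)&(y>90)&(y<250)
    m=cv2.morphologyEx(m.astype(np.uint8),cv2.MORPH_OPEN,np.ones((3,3)))
    k,l,st,ce=cv2.connectedComponentsWithStats(m); i=1+np.argmax(st[1:,4]); v,uu=np.where(l==i)
    cn=max(cv2.findContours((l==i).astype(np.uint8),0,1)[0],key=cv2.contourArea).reshape(-1,2)
    w=plane(c,cn,14); r=cv2.minAreaRect(w[:,:2].astype(np.float32)); print('base',r,cv2.boxPoints(r).round().tolist())
    x0,y0=(172,175) if n=='top' else (330,180)
    ims.append(cv2.resize(c['image'][y0:y0+60,x0:x0+40],(400,600),interpolation=cv2.INTER_NEAREST))
cv2.imwrite('pics/crop2.png',np.hstack(ims))
```

```text
top hoop n 290 angle 76.1 centre [ 516.5 -251.6] z,r [112.   85.2]
base ((572.15869140625, 175.98402404785156), (118.04608154296875, 138.17861938476562), 74.62883758544922) [[490.0, 137.0], [623.0, 101.0], [654.0, 215.0], [521.0, 251.0]]
scene hoop n 257 angle 77.2 centre [ 519.8 -247.7] z,r [111.3  83.8]
base ((575.14599609375, 180.66993713378906), (118.677734375, 140.40040588378906), 74.7409896850586) [[492.0, 142.0], [627.0, 105.0], [658.0, 219.0], [523.0, 256.0]]
```

View pics/crop2.png

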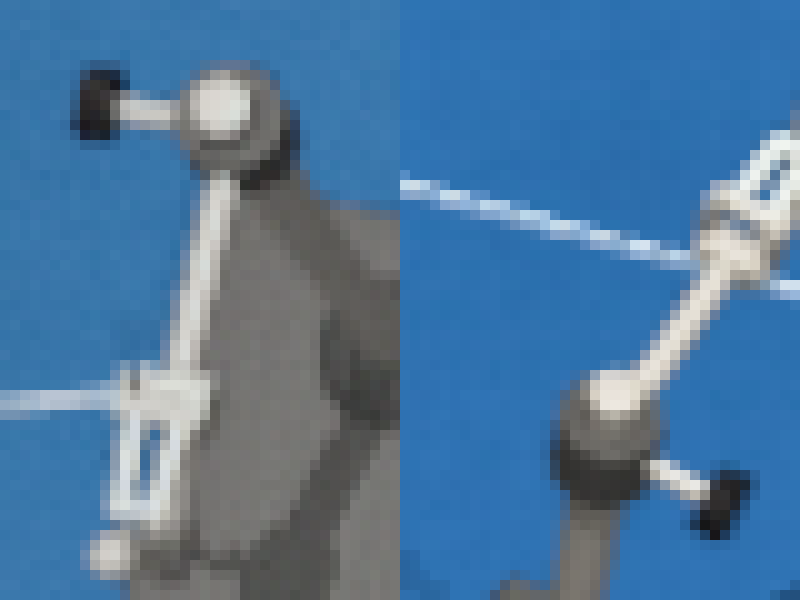

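Top view: nose ball at about (182.6,229.8), post top (193.5,185). Scene view: post top (351,219), ball around (372,188). I'll triangulate the nose to get the collar height.

Run:
```python
from h import *
T=dict(np.load('top0.npz'));S=dict(np.load('scene0.npz'))
def tri(a,b):
    A=np.hstack([T['R'],T['t'][:,None]]);B=np.hstack([S['R'],S['t'][:,None]])
    X=cv2.triangulatePoints(A,B,pts(T,a)[:,:2].T,pts(S,b)[:,:2].T);X=(X[:3]/X[3]).T[0]
    return X.round(1),(proj(T,X)-a).round(1),(proj(S,X)-b).round(1)
g=cv2.cvtColor(S['image'],cv2.COLOR_BGR2HSV)
m=(g[182:196,366:380,1]<90)&(g[182:196,366:380,2]>120); print(m.astype(int))
print('post',tri([193.5,185],[351.2,218.8]))
for b in([372.4,188],[373,190]):print('nose ball',tri([182.6,229.8],b))
for C,n,a in((T,'top',[182.6,229.8]),(S,'scene',[372.4,189])):
    for z in(280,291,303):print(n,z,plane(C,a,z).round(1))
```

```text
[[0 0 0 0 0 0 0 0 0 0 0 0 0 0]
 [0 0 0 0 0 0 0 0 0 0 0 0 0 0]
 [0 0 0 0 0 0 0 0 0 0 0 0 0 0]
 [0 0 0 0 0 0 0 0 0 0 0 0 0 0]
 [0 0 0 0 0 1 1 1 0 0 0 0 0 0]
 [0 0 0 0 0 1 1 1 1 0 0 0 0 0]
 [0 0 0 0 0 1 1 1 1 0 0 0 0 0]
 [0 0 0 0 1 1 1 1 0 0 0 0 0 0]
 [0 0 0 0 1 1 1 1 0 0 0 0 0 0]
 [0 0 0 0 1 1 1 0 0 0 0 0 0 0]
 [0 0 0 1 1 1 1 0 0 0 0 0 0 0]
 [0 1 1 1 1 1 0 0 0 0 0 0 0 0]
 [1 1 1 1 1 1 0 0 0 0 0 0 0 0]
 [1 1 1 1 1 1 0 0 0 0 0 0 0 0]]
post (array([601.7, 171.1, 293.5]), array([[-0.6,  0.2]]), array([[-0.6, -0. ]]))
nose ball (array([501.8, 199. , 298.9]), array([[-0.7,  0.2]]), array([[-0.6,  0. ]]))
nose ball (array([502.8, 200.9, 292.5]), array([[-1. ,  0.3]]), array([[-0.9,  0. ]]))
top 280 [[505.4 201.  280. ]]
top 291 [[503.5 198.9 291. ]]
top 303 [[501.4 196.7 303. ]]
scene 280 [[490.3 200.6 280. ]]
scene 291 [[498.4 201.  291. ]]
scene 303 [[507.3 201.4 303. ]]
```

```bash
cat > go.py <<'E'
import sys,numpy as np
from cell import env
from scipy.spatial.transform import Rotation as R
s=env.state(); p=np.array(s['eef_pos']); Rm=R.from_euler('xyz',s['tcp_rot']).as_matrix()
print('t',round(s['t'],2),'p',p.round(1),'rpy',np.round(s['tcp_rot'],3),'F',np.round(s['ft_force'],2),'M',np.round(s['moment'],2),'op',round(s['opening'],3),'q1,q6',s['joints'][0].round(2),s['joints'][5].round(2))
if len(sys.argv)>3:
    a=[float(v) for v in sys.argv[1:]]; print('shift',(Rm.T@(np.array(a[:3])-p)/1000).round(4),'turn',((s['tcp_rot'][2]-a[3]+np.pi)%(2*np.pi)-np.pi).round(3) if len(a)>3 else '')
E
python3 go.py 510.7 -280.8 390 1.338
```

```text
t 0.1 p [277.8 559.6 214.1] rpy [-3.141 -0.     2.681] F [-0.14  0.04 -0.63] M [-0.01  0.02 -0.04] op 0.997 q1,q6 1.0 -0.11
shift [-0.5823 -0.6494 -0.1753] turn 1.343
```

```bash
python3 -m pendant '[[[0.8,0,0,-0.05,0],[0.7,0,0,-0.1,0],[0.6,0,0,-0.14,0],[0.5,-0.58,-0.65,-0.175,1.343],[0.5,-0.58,-0.65,-0.175,1.343],[0.5,-0.58,-0.65,-0.175,1.343],[0.5,-0.58,-0.65,-0.175,1.343],[0.5,-0.58,-0.65,-0.175,1.343]]]'; python3 go.py 510.7 -280.8 390 1.338
```

```text
t: 0.9
eef_pos: [343.9, 317.0, 364.6]
tcp_rot: [-3.141, 0.0, 1.925]
ft_force: [0.9, 0.4, -0.4]
opening: 0.502
t 0.9 p [343.9 317.  364.6] rpy [-3.141  0.     1.925] F [ 0.91  0.43 -0.42] M [-0.02  0.02  0.05] op 0.502 q1,q6 0.6 0.25
shift [-0.6186 -0.0509 -0.0254] turn 0.587
```

```bash
python3 -m pendant '[[[0.5,-0.618,-0.051,-0.025,0.587],[0.5,-0.618,-0.051,-0.025,0.587],[0.5,-0.618,-0.051,-0.025,0.587],[0.5,-0.618,-0.051,-0.025,0.587],[0.5,-0.618,-0.051,-0.025,0.587],[0.5,-0.618,-0.051,-0.025,0.587],[0.5,-0.618,-0.051,-0.025,0.587],[0.5,-0.618,-0.051,-0.025,0.587]]]'; python3 -m pendant '[[[0.5,-0.3,0,0,0],[0.5,-0.3,0,0,0],[0.5,-0.3,0,0,0],[0.5,-0.3,0,0,0],[0.5,-0.2,0,0,0],[0.5,-0.2,0,0,0],[0.5,-0.2,0,0,0],[0.5,-0.2,0,0,0]]]';python3 go.py 510.7 -280.8 240 1.338
```

```text
t: 1.7
eef_pos: [453.5, -67.6, 380.9]
tcp_rot: [3.141, -0.0, 1.344]
ft_force: [0.8, 0.5, -0.5]
opening: 0.499
t: 2.5
eef_pos: [408.9, -259.1, 380.9]
tcp_rot: [3.141, -0.0, 1.346]
ft_force: [-0.7, 0.3, 0.3]
opening: 0.5
t 2.5 p [ 408.9 -259.1  380.9] rpy [ 3.141 -0.     1.346] F [-0.67  0.35  0.34] M [-0.07  0.08  0.  ] op 0.5 q1,q6 -0.7 -0.48
shift [0.0016 0.104  0.1409] turn 0.008
```

```bash
python3 -m pendant '[[[0.5,0.0016,0.05,0,0.008],[0.5,0.0016,0.1,0.0,0.008],[0.5,0.0016,0.104,0.05,0.008],[0.5,0.0016,0.104,0.1,0.008],[0.5,0.0016,0.104,0.14,0.008],[0.5,0.0016,0.104,0.14,0.008],[0.5,0.0016,0.104,0.14,0.008],[0.5,0.0016,0.104,0.14,0.008]]]';python3 go.py 510.7 -280.8 170 1.338
python3 - <<'E'
from h import *
ims=[]
for n,(x0,y0) in(('top',(320,170)),('scene',(150,110))):
    c=cam(n); ims.append(cv2.resize(c['image'][y0:y0+150,x0:x0+100],(400,600),interpolation=cv2.INTER_CUBIC))
    p=env.state()['eef_pos']; q=np.array(p); print(n,proj(c,q).round(1))
cv2.imwrite('pics/a.png',np.hstack(ims))
E
```

```text
t: 3.3
eef_pos: [511.3, -282.3, 243.5]
tcp_rot: [3.138, 0.001, 1.337]
ft_force: [0.1, 0.3, -0.1]
opening: 0.503
t 3.3 p [ 511.3 -282.3  243.5] rpy [3.138e+00 1.000e-03 1.337e+00] F [ 0.13  0.34 -0.09] M [-0.11  0.1   0.02] op 0.503 q1,q6 -0.62 -0.38
shift [ 0.0014 -0.0012  0.0735] turn -0.001
top [[395.1 212.1]]
scene [[193.9 157.6]]
```

View pics/a.png

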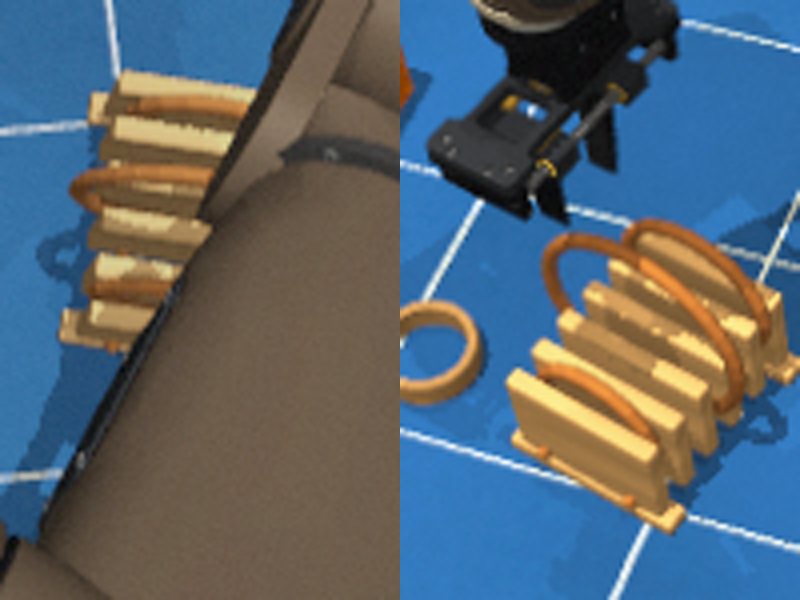

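The scene crop shows the open fingers at (555,215) and (605,165), straddling the big hoop's left shoulder (580,240). The TCP projects between them. Now I'll go down and grip.

```bash
python3 -m pendant '[[[0.5,0.001,-0.001,0.03,0],[0.5,0.001,-0.001,0.055,0],[0.5,0.001,-0.001,0.073,0],[0.5,0.001,-0.001,0.073,0],[0.3,0.001,-0.001,0.073,0],[0.1,0.001,-0.001,0.073,0],[0,0.001,-0.001,0.073,0],[0,0.001,-0.001,0.073,0]]]';python3 -m pendant '[[[0,0,0,0,0],[0,0,0,0,0],[0,0,0,0,0],[0,0,0,0,0],[0,0,0,-0.02,0],[0,0,0,-0.04,0],[0,0,0,-0.06,0],[0,0,0,-0.08,0]]]'; python3 go.py
```

```text
t: 4.2
eef_pos: [509.7, -281.1, 168.6]
tcp_rot: [3.14, 0.0, 1.336]
ft_force: [0.7, -0.3, 0.8]
opening: 0.22
t: 5.0
eef_pos: [509.3, -280.8, 248.3]
tcp_rot: [-3.141, -0.0, 1.336]
ft_force: [-0.4, -0.4, -0.7]
opening: 0.119
t 5.0 p [ 509.3 -280.8  248.3] rpy [-3.141 -0.     1.336] F [-0.36 -0.37 -0.75] M [-0.1   0.07 -0.03] op 0.119 q1,q6 -0.62 -0.38
```

```bash
python3 -m pendant '[[[0,0,0,-0.03,0],[0,0,0,-0.06,0],[0,0,0,-0.08,0],[0,0,0,-0.08,0],[0,0,0,-0.08,0],[0,0,0,-0.08,0],[0,0,0,-0.08,0],[0,0,0,-0.08,0]]]';  python3 go.py 435.7 183.7 300 1.3
python3 - <<'E'
from h import *
c=cam('scene'); p=env.state()['eef_pos']; print(proj(c,p)); x,y=proj(c,p)[0].astype(int)
np.savez('scene1.npz',**{k:c[k] for k in('image','range_z','K','d','R','t')})
cv2.imwrite('pics/b.png',cv2.resize(c['image'][60:260,130:300],(510,600)))
P=cloud(c);g=cv2.cvtColor(c['image'],cv2.COLOR_BGR2HSV)
m=(g[...,0]<16)&(g[...,1]>110)&(P[...,2]>165)&(P[...,2]<400)&(abs(P[...,0]-515)<60)&(abs(P[...,1]+250)<130);q=P[m]
from scipy.optimize import least_squares
d=np.array([.233,.972]);lat=(q[:,:2]-p[:2])@d
f=least_squares(lambda k:np.hypot(lat-k[0],q[:,2]-k[1])-84,[32,270],loss='soft_l1',f_scale=3)
nrm=(q[:,:2]-p[:2])@[.972,-.233]
print(m.sum(),f.x,'n offset fit vs lat,z', np.linalg.lstsq(np.c_[lat,q[:,2]-p[2],np.ones(len(q))],nrm,rcond=None)[0])
E
```

```text
t: 5.8
eef_pos: [509.4, -280.9, 326.9]
tcp_rot: [-3.14, -0.001, 1.336]
ft_force: [-0.1, 1.4, 0.1]
opening: 0.119
t 5.8 p [ 509.4 -280.9  326.9] rpy [-3.140e+00 -1.000e-03  1.336e+00] F [-0.1   1.38  0.07] M [-0.08  0.03 -0.01] op 0.119 q1,q6 -0.62 -0.38
shift [ 0.4346 -0.1798  0.0274] turn 0.036
[[190.11908892 136.87464917]]
535 [ 34.022135   270.95142245] n offset fit vs lat,z [-0.00224005  0.00279323  1.86476503]
```

View pics/b.png

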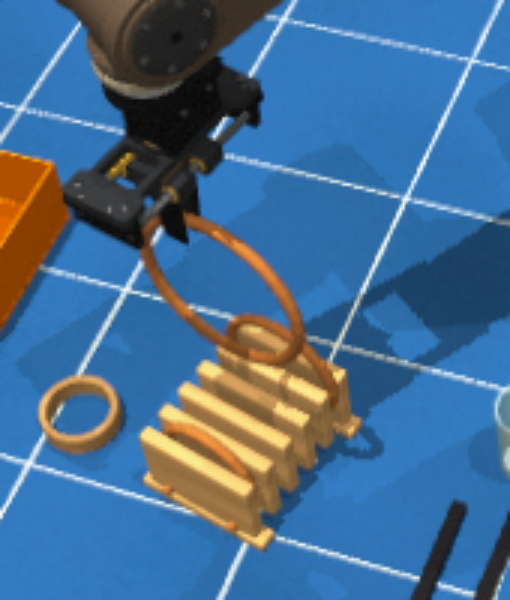

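Hoop held upright by its left shoulder and clear of the rack (held at crop (165,215)); the other hoops are untouched. Carrying it to just in front of the nose.

```bash
python3 -m pendant '[[[0,0.02,-0.05,0,0],[0,0.06,-0.075,0,0],[0,0.1,-0.1,0,0.036],[0,0.14,-0.13,0,0.036],[0,0.18,-0.155,0,0.036],[0,0.22,-0.18,0,0.036],[0,0.26,-0.18,0,0.036],[0,0.3,-0.18,0.0,0.036]]]' && python3 -m pendant '[[[0,0.04,0,0,0],[0,0.075,0,0,0],[0,0.105,0,0,0],[0,0.125,0,0.005,0],[0,0.135,0,0.01,0],[0,0.135,0,0.015,0],[0,0.135,0,0.015,0],[0,0.135,0,0.015,0]]]';  python3 go.py 435.7 183.7 300 1.3
```

```text
t: 6.65
eef_pos: [403.8, 54.3, 328.3]
tcp_rot: [3.14, -0.0, 1.3]
ft_force: [0.9, -1.0, -0.8]
opening: 0.117
t: 7.45
eef_pos: [440.3, 181.9, 312.8]
tcp_rot: [-3.142, 0.0, 1.299]
ft_force: [-0.3, 0.1, -0.4]
opening: 0.117
t 7.45 p [440.3 181.9 312.8] rpy [-3.142  0.     1.299] F [-0.26  0.15 -0.43] M [-0.09  0.09  0.06] op 0.117 q1,q6 0.25 0.53
shift [ 0.0004 -0.0049  0.0128] turn -0.001
```

Run:
```python
from h import *
from scipy.optimize import least_squares
ims=[];p=np.array(env.state()['eef_pos']); d=np.array([.267,.9636]);nn=np.array([.9636,-.267])
for n in('top','scene'):
    c=cam(n); P=cloud(c);g=cv2.cvtColor(c['image'],cv2.COLOR_BGR2HSV)
    m=(g[...,0]<16)&(g[...,1]>110)&(P[...,2]>140)&(P[...,2]<400)&(np.hypot(P[...,0]-p[0],P[...,1]-p[1])<150);q=P[m]
    if len(q)>30:
        lat=(q[:,:2]-p[:2])@d
        f=least_squares(lambda k:np.hypot(lat-k[0],q[:,2]-k[1])-84,[32,p[2]-56],loss='soft_l1',f_scale=3)
        print(n,m.sum(),f.x.round(1),'plane',np.linalg.lstsq(np.c_[lat,q[:,2]-p[2],np.ones(len(q))],(q[:,:2]-p[:2])@nn,rcond=None)[0].round(3))
    uv=[182.6,229.8] if n=='top' else [372.5,187.8]
    b=plane(c,uv,299)[0]; print('nose in tool: x',((b[:2]-p[:2])@nn).round(1),'lat',((b[:2]-p[:2])@d).round(1))
    x0,y0=(150,150) if n=='top' else (310,120)
    ims.append(cv2.resize(c['image'][y0:y0+150,x0:x0+100],(400,600),interpolation=cv2.INTER_CUBIC))
cv2.imwrite('pics/c.png',np.hstack(ims))
```

```text
top 60 [ 26.8 260.7] plane [0.04  0.029 1.212]
nose in tool: x 55.4 lat 31.4
scene 498 [ 32.5 257.3] plane [-0.011  0.016  4.478]
nose in tool: x 53.2 lat 34.1
```

View pics/c.png

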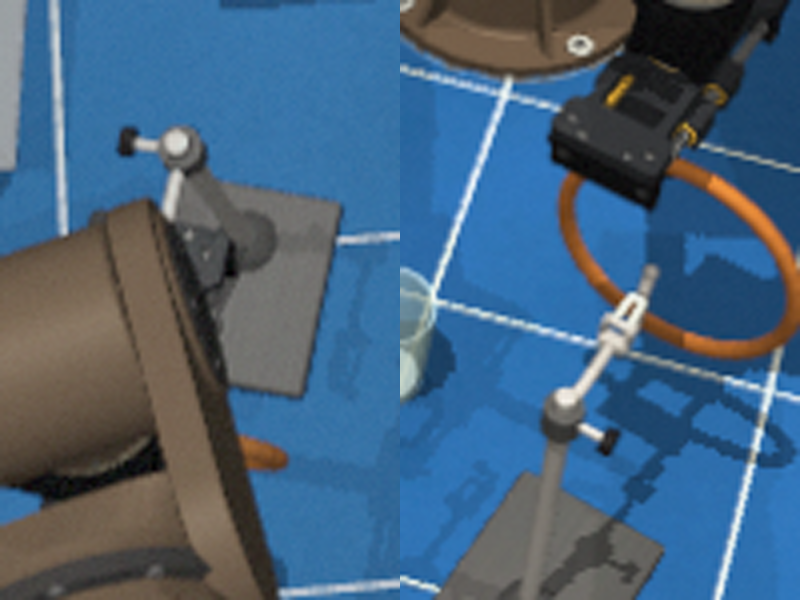

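Hoop centre and hook line agree laterally to within 2 mm in the scene view; the nose shows at (650,270) inside the ring opening. Moving forward over the nose, then down to just above the keeper.

```bash
python3 -m pendant '[[[0,0.001,0.015,0,0],[0,0.001,0.03,0,0],[0,0.001,0.045,0,0],[0,0.001,0.06,0,0],[0,0.001,0.07,0,0],[0,0.001,0.073,0,0],[0,0.001,0.073,0,0],[0,0.001,0.073,0,0]]]' && python3 -m pendant '[[[0,0,0,0.008,0],[0,0,0,0.016,0],[0,0,0,0.022,0],[0,0,0,0.027,0],[0,0,0,0.03,0],[0,0,0,0.03,0],[0,0,0,0.03,0],[0,0,0,0.03,0]]]';  python3 go.py
```

```text
t: 8.35
eef_pos: [510.7, 164.3, 312.8]
tcp_rot: [-3.141, -0.0, 1.3]
ft_force: [0.3, -0.2, -1.1]
opening: 0.119
t: 9.15
eef_pos: [511.1, 164.2, 283.0]
tcp_rot: [3.141, -0.0, 1.3]
ft_force: [0.2, -0.3, -0.5]
opening: 0.119
t 9.15 p [511.1 164.2 283. ] rpy [ 3.141 -0.     1.3  ] F [ 0.21 -0.28 -0.51] M [-0.12  0.03  0.01] op 0.119 q1,q6 0.19 0.46
```

```bash
python3 -m pendant '[[[0,0,0,0.004,0],[0,0,0,0.008,0],[0,0,0,0.008,0],[0,0,-0.002,0.008,0],[0,0,-0.004,0.008,0],[0,0,-0.005,0.008,0],[0,0,-0.005,0.008,0],[0,0,-0.005,0.008,0]]]' ; python3 go.py; for i in 1; do python3 -m pendant '[[[0,0,-0.0005,0,0],[0,0,-0.001,0,0],[0,0,-0.001,0,0],[0,0,-0.0015,0,0],[0,0,-0.002,0,0],[0,0,-0.002,0,0],[0,0,-0.002,0,0],[0,0,-0.002,0,0]]]';done;  python3 go.py
```

```text
t: 9.95
eef_pos: [506.2, 165.6, 274.9]
tcp_rot: [3.141, -0.0, 1.3]
ft_force: [-0.5, -0.4, -0.0]
opening: 0.118
t 9.95 p [506.2 165.6 274.9] rpy [ 3.141 -0.     1.3  ] F [-0.5  -0.36 -0.01] M [-0.11  0.08 -0.01] op 0.118 q1,q6 0.19 0.46
t: 10.75
eef_pos: [504.3, 166.1, 274.8]
tcp_rot: [3.142, -0.0, 1.3]
ft_force: [-0.4, 0.1, -1.4]
opening: 0.117
t 10.75 p [504.3 166.1 274.8] rpy [ 3.142 -0.     1.3  ] F [-0.39  0.07 -1.39] M [-0.1   0.07 -0.02] op 0.117 q1,q6 0.19 0.46
```

```bash
python3 -m pendant '[[[0,0,-0.0005,0,0],[0,0,-0.001,0,0],[0,0,-0.001,0,0],[0,0,-0.0015,0,0],[0,0,-0.0015,0,0],[0,0,-0.0015,0,0],[0,0,-0.0015,0,0],[0,0,-0.0015,0,0]]]';python3 go.py|tail -1; python3 -m pendant '[[[0,0,-0.0005,0,0],[0,0,-0.001,0,0],[0,0,-0.001,0,0],[0,0,-0.0015,0,0],[0,0,-0.0015,0,0],[0,0,-0.0015,0,0],[0,0,-0.0015,0,0],[0,0,-0.0015,0,0]]]';  python3 go.py
```

```text
t: 11.55
eef_pos: [503.5, 166.3, 275.0]
tcp_rot: [3.14, -0.0, 1.299]
ft_force: [6.0, -2.1, -1.7]
opening: 0.115
t 11.55 p [503.5 166.3 275. ] rpy [ 3.14  -0.     1.299] F [ 5.98 -2.11 -1.72] M [-0.53 -0.9  -0.2 ] op 0.115 q1,q6 0.19 0.47
t: 12.35
eef_pos: [502.9, 166.3, 275.2]
tcp_rot: [3.138, -0.0, 1.299]
ft_force: [10.1, -4.4, -0.6]
opening: 0.12
t 12.35 p [502.9 166.3 275.2] rpy [ 3.138 -0.     1.299] F [10.11 -4.4  -0.6 ] M [-0.92 -1.61 -0.3 ] op 0.12 q1,q6 0.2 0.47
```

```bash
python3 -m pendant '[[[0,0,0.003,0,0],[0,0,0.006,0,0],[0,0,0.007,0,0],[0,0,0.007,0,0],[0,0,0.007,0,0],[0,0,0.007,0,0],[0,0,0.007,0,0],[0,0,0.007,0,0]]]';python3 go.py|tail -1
python3 - <<'E'
from h import *
from scipy.optimize import least_squares
p=np.array(env.state()['eef_pos']); d=np.array([.267,.9636]);nn=np.array([.9636,-.267])
c=cam('scene'); P=cloud(c);g=cv2.cvtColor(c['image'],cv2.COLOR_BGR2HSV)
m=(g[...,0]<16)&(g[...,1]>110)&(P[...,2]>110)&(P[...,2]<400)&(np.hypot(P[...,0]-p[0],P[...,1]-p[1])<150);q=P[m]
lat=(q[:,:2]-p[:2])@d
f=least_squares(lambda k:np.hypot(lat-k[0],q[:,2]-k[1])-84,[32,p[2]-56],loss='soft_l1',f_scale=3)
print(m.sum(),f.x.round(1),'plane',np.linalg.lstsq(np.c_[lat,q[:,2]-p[2],np.ones(len(q))],(q[:,:2]-p[:2])@nn,rcond=None)[0].round(3))
cv2.imwrite('pics/d.png',cv2.resize(c['image'][150:270,320:420],(500,600),interpolation=cv2.INTER_CUBIC))
E
```

```text
t: 13.15
eef_pos: [508.1, 165.1, 274.8]
tcp_rot: [3.142, -0.0, 1.3]
ft_force: [-0.3, -0.8, -0.7]
opening: 0.118
t 13.15 p [508.1 165.1 274.8] rpy [ 3.142 -0.     1.3  ] F [-0.32 -0.8  -0.69] M [-0.09  0.1  -0.  ] op 0.118 q1,q6 0.19 0.46
456 [ 31.7 219.3] plane [3.000e-03 1.300e-02 4.708e+00]
```

View pics/d.png

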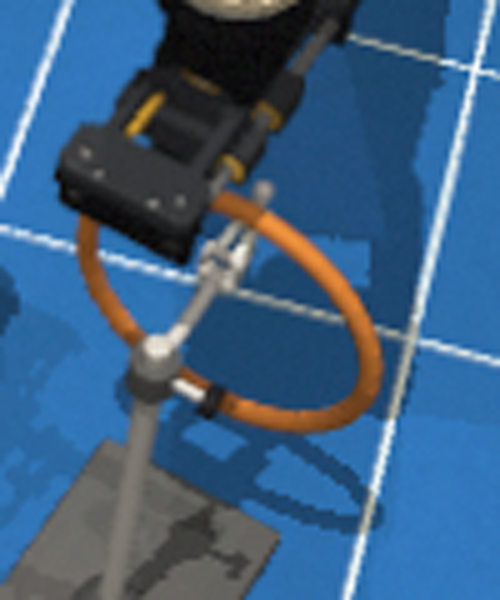

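Rim is now behind the nose ball (265,190), with the hoop still upright. Lowering in small steps, watching the force.

```bash
python3 -m pendant '[[[0,0,0,0.001,0],[0,0,0,0.002,0],[0,0,0,0.003,0],[0,0,0,0.004,0],[0,0,0,0.005,0],[0,0,0,0.006,0],[0,0,0,0.006,0],[0,0,0,0.006,0]]]'
```

```text
t: 14.0
eef_pos: [508.1, 165.0, 268.8]
tcp_rot: [-3.142, -0.0, 1.3]
ft_force: [-0.2, 0.3, 1.4]
opening: 0.118
```

```bash
python3 -m pendant '[[[0,0,0,0.001,0],[0,0,0,0.002,0],[0,0,0,0.003,0],[0,0,0,0.004,0],[0,0,0,0.004,0],[0,0,0,0.004,0],[0,0,0,0.004,0],[0,0,0,0.004,0]]]'
```

```text
t: 14.8
eef_pos: [508.2, 165.0, 264.8]
tcp_rot: [3.141, -0.0, 1.3]
ft_force: [-0.5, -0.2, 1.6]
opening: 0.114
```

```bash
python3 -m pendant '[[[0,0,0,0.001,0],[0,0,0,0.002,0],[0,0,0,0.003,0],[0,0,0,0.004,0],[0,0,0,0.005,0],[0,0,0,0.006,0],[0,0,0,0.006,0],[0,0,0,0.006,0]]]'; python3 go.py
```

```text
t: 15.6
eef_pos: [508.0, 165.1, 258.7]
tcp_rot: [-3.141, 0.0, 1.3]
ft_force: [0.4, 0.5, 1.8]
opening: 0.12
t 15.6 p [508.  165.1 258.7] rpy [-3.141  0.     1.3  ] F [0.42 0.49 1.8 ] M [0.01 0.18 0.06] op 0.12 q1,q6 0.19 0.46
```

```bash
python3 -m pendant '[[[0,0,0,0.001,0],[0,0,0,0.002,0],[0,0,0,0.003,0],[0,0,0,0.004,0],[0,0,0,0.005,0],[0,0,0,0.006,0],[0,0,0,0.006,0],[0,0,0,0.006,0]]]'; python3 go.py
```

```text
t: 16.4
eef_pos: [508.0, 165.0, 252.7]
tcp_rot: [-3.141, 0.0, 1.3]
ft_force: [-2.0, -0.4, 0.5]
opening: 0.121
t 16.4 p [508.  165.  252.7] rpy [-3.141  0.     1.3  ] F [-2.   -0.44  0.55] M [0.02 0.28 0.04] op 0.121 q1,q6 0.19 0.46
```

```bash
python3 -m pendant '[[[0,0,0,0.001,0],[0,0,0,0.002,0],[0,0,0,0.003,0],[0,0,0,0.004,0],[0,0,0,0.005,0],[0,0,0,0.006,0],[0,0,0,0.006,0],[0,0,0,0.006,0]]]'; python3 go.py|head -1
```

```text
t: 17.2
eef_pos: [508.0, 165.0, 246.6]
tcp_rot: [-3.141, 0.0, 1.3]
ft_force: [-1.2, -0.4, 0.4]
opening: 0.123
t 17.2 p [508.  165.  246.6] rpy [-3.141  0.     1.3  ] F [-1.23 -0.41  0.4 ] M [-0.02  0.4   0.1 ] op 0.123 q1,q6 0.19 0.46
```

```bash
python3 -m pendant '[[[0,0,0,0.001,0],[0,0,0,0.002,0],[0,0,0,0.003,0],[0,0,0,0.004,0],[0,0,0,0.005,0],[0,0,0,0.005,0],[0,0,0,0.005,0],[0,0,0,0.005,0]]]'; python3 go.py |head -1
```

```text
t: 18.0
eef_pos: [507.9, 165.0, 241.6]
tcp_rot: [-3.141, 0.0, 1.3]
ft_force: [-3.1, 1.1, -0.5]
opening: 0.122
t 18.0 p [507.9 165.  241.6] rpy [-3.141  0.     1.3  ] F [-3.1   1.14 -0.54] M [-0.1   0.59  0.14] op 0.122 q1,q6 0.19 0.46
```

```bash
python3 -m pendant '[[[0,0,0,0.001,0],[0,0,0,0.001,0],[0,0,0,0.002,0],[0,0,0,0.002,0],[0,0,0,0.003,0],[0,0,0,0.003,0],[0,0,0,0.003,0],[0,0,0,0.003,0]]]'; python3 go.py|head -1
```

```text
t: 18.8
eef_pos: [508.3, 165.0, 238.9]
tcp_rot: [3.141, -0.0, 1.3]
ft_force: [0.3, 0.1, -0.3]
opening: 0.119
t 18.8 p [508.3 165.  238.9] rpy [ 3.141 -0.     1.3  ] F [ 0.34  0.05 -0.26] M [-0.09  0.08  0.06] op 0.119 q1,q6 0.19 0.46
```

```bash
python3 -m pendant '[[[0,0,0,0.0005,0],[0,0,0,0.001,0],[0,0,0,0.001,0],[0,0,0,0.0015,0],[0,0,0,0.002,0],[0,0,0,0.002,0],[0,0,0,0.002,0],[0,0,0,0.002,0]]]'; python3 go.py |head -1
```

```text
t: 19.6
eef_pos: [508.3, 165.0, 236.9]
tcp_rot: [3.141, -0.0, 1.3]
ft_force: [2.0, -1.3, 2.0]
opening: 0.12
t 19.6 p [508.3 165.  236.9] rpy [ 3.141 -0.     1.3  ] F [ 1.98 -1.31  1.98] M [-0.08 -0.13 -0.05] op 0.12 q1,q6 0.19 0.46
```

Sideways gate force vanished at 238.9 (keeper shut), and bearing begins at 236.9. Pressing gently.

```bash
python3 -m pendant '[[[0,0,0.0002,0.0003,0],[0,0,0.0003,0.0005,0],[0,0,0.0003,0.0005,0],[0,0,0.0003,0.0005,0],[0,0,0.0003,0.0005,0],[0,0,0.0003,0.0005,0],[0,0,0.0003,0.0005,0],[0,0,0.0003,0.0005,0]]]'; python3 go.py|head -1
```

```text
t: 20.4
eef_pos: [508.4, 165.0, 236.3]
tcp_rot: [3.141, -0.0, 1.3]
ft_force: [1.2, 0.4, 4.5]
opening: 0.115
t 20.4 p [508.4 165.  236.3] rpy [ 3.141 -0.     1.3  ] F [1.18 0.4  4.46] M [ 0.08 -0.08  0.  ] op 0.115 q1,q6 0.19 0.46
```

```bash
python3 -m pendant '[[[0,0,0,0.0003,0],[0,0,0,0.0003,0],[0,0,0,0.0003,0],[0,0,0,0.0003,0],[0,0,0,0.0003,0],[0,0,0,0.0003,0],[0,0,0,0.0003,0],[0,0,0,0.0003,0]]]'; python3 go.py|head -1
python3 - <<'E'
from h import *
from scipy.optimize import least_squares
p=np.array(env.state()['eef_pos']); d=np.array([.267,.9636]);nn=np.array([.9636,-.267])
c=cam('scene'); P=cloud(c);g=cv2.cvtColor(c['image'],cv2.COLOR_BGR2HSV)
m=(g[...,0]<16)&(g[...,1]>110)&(P[...,2]>80)&(P[...,2]<400)&(np.hypot(P[...,0]-p[0],P[...,1]-p[1])<150);q=P[m]
lat=(q[:,:2]-p[:2])@d
f=least_squares(lambda k:np.hypot(lat-k[0],q[:,2]-k[1])-84,[32,p[2]-56],loss='soft_l1',f_scale=3)
print(m.sum(),f.x.round(1),'plane',np.linalg.lstsq(np.c_[lat,q[:,2]-p[2],np.ones(len(q))],(q[:,:2]-p[:2])@nn,rcond=None)[0].round(3))
cv2.imwrite('pics/e.png',cv2.resize(c['image'][170:270,330:410],(480,600),interpolation=cv2.INTER_CUBIC))
E
```

```text
t: 21.2
eef_pos: [508.5, 165.0, 236.1]
tcp_rot: [3.141, -0.0, 1.3]
ft_force: [-0.3, 0.0, 6.0]
opening: 0.121
t 21.2 p [508.5 165.  236.1] rpy [ 3.141 -0.     1.3  ] F [-0.26  0.04  6.02] M [ 0.13 -0.09  0.03] op 0.121 q1,q6 0.19 0.46
439 [ 33.7 181.3] plane [-0.011  0.025  5.743]
```

View pics/e.png

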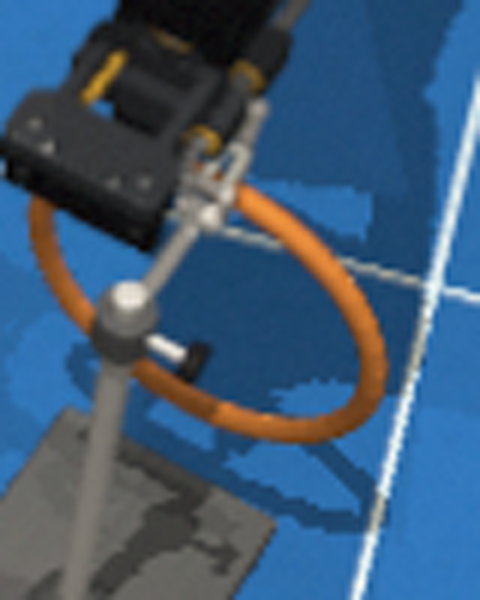

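Keeper frame is level above the rim (205,180), the nose at (258,110), and the rim is in the bend. Easing the press off, then letting go and withdrawing straight up.

```bash
python3 -m pendant '[[[0,0,0,-0.0005,0],[0,0,0,-0.001,0],[0,0,0,-0.001,0],[0.13,0,0,-0.001,0],[0.15,0,0,-0.001,0],[0.17,0,0,-0.001,0],[0.2,0,0,-0.001,0],[0.25,0,0,-0.001,0]]]'; python3 -m pendant '[[[0.28,0,0,0,0],[0.32,0,0,0,0],[0.36,0,0,0,0],[0.4,0,0,0,0],[0.4,0,0,0,0],[0.4,0,0,0,0],[0.4,0,0,0,0],[0.4,0,0,0,0]]]'; python3 go.py|head -1
```

```text
t: 22.05
eef_pos: [508.3, 164.9, 236.9]
tcp_rot: [-3.141, 0.0, 1.3]
ft_force: [1.6, -0.3, 0.2]
opening: 0.228
t: 22.85
eef_pos: [508.4, 164.9, 237.0]
tcp_rot: [3.142, -0.0, 1.3]
ft_force: [-0.3, -0.0, 0.1]
opening: 0.4
t 22.85 p [508.4 164.9 237. ] rpy [ 3.142 -0.     1.3  ] F [-0.26 -0.04  0.15] M [-0.06  0.07  0.03] op 0.4 q1,q6 0.19 0.46
```

```bash
python3 -m pendant '[[[0.4,0,0,-0.005,0],[0.4,0,0,-0.015,0],[0.4,0,0,-0.03,0],[0.4,0,0,-0.05,0],[0.4,0,0,-0.07,0],[0.4,0,0,-0.1,0],[0.4,0,0,-0.13,0],[0.4,0,0,-0.15,0]]]'; python3 -m pendant '[[[0.4,-0.02,-0.03,0,0],[0.4,-0.05,-0.06,0,0],[0.4,-0.08,-0.09,0,0],[0.4,-0.1,-0.12,0,0],[0.4,-0.1,-0.14,0,0],[0.4,-0.1,-0.14,0,0],[0.4,-0.1,-0.14,0,0],[0.4,-0.1,-0.14,0,0]]]'
for i in 1 2; do python3 -m pendant '[[[0.4,0,0,0,0],[0.4,0,0,0,0],[0.4,0,0,0,0],[0.4,0,0,0,0],[0.4,0,0,0,0],[0.4,0,0,0,0],[0.4,0,0,0,0],[0.4,0,0,0,0]]]'; done
cat > chk.py <<'E'
from h import *
from scipy.optimize import least_squares
d=np.array([.267,.9636]);nn=np.array([.9636,-.267]); mk=np.array([516.5,194.5])
c=cam('scene'); P=cloud(c);g=cv2.cvtColor(c['image'],cv2.COLOR_BGR2HSV)
m=(g[...,0]<16)&(g[...,1]>110)&(P[...,2]>80)&(P[...,2]<300)&(np.hypot(P[...,0]-mk[0],P[...,1]-mk[1])<130);q=P[m]
lat=(q[:,:2]-mk)@d
f=least_squares(lambda k:np.hypot(lat-k[0],q[:,2]-k[1])-84,[0,177],loss='soft_l1',f_scale=3)
print(m.sum(),'lat,z',f.x.round(1),'mean x',((q[:,:2]-mk)@nn).mean().round(1),'plane',np.linalg.lstsq(np.c_[lat,q[:,2]-f.x[1],np.ones(len(q))],(q[:,:2]-mk)@nn,rcond=None)[0].round(3), env.state()['t'])
cv2.imwrite('pics/f.png',np.hstack([cv2.resize(c['image'][170:270,330:410],(480,600),interpolation=cv2.INTER_CUBIC),cv2.resize(c['image'][140:260,160:210],(250,600))]))
E
python3 chk.py
```

```text
t: 23.65
eef_pos: [508.4, 165.0, 390.1]
tcp_rot: [3.139, -0.001, 1.3]
ft_force: [-0.1, -0.3, -0.1]
opening: 0.401
t: 24.45
eef_pos: [347.7, 106.4, 387.0]
tcp_rot: [3.142, -0.0, 1.3]
ft_force: [-0.4, 0.0, 0.5]
opening: 0.401
t: 25.25
eef_pos: [346.7, 106.0, 387.0]
tcp_rot: [3.142, -0.0, 1.3]
ft_force: [0.3, 0.3, -0.4]
opening: 0.399
t: 26.05
eef_pos: [346.8, 106.0, 387.0]
tcp_rot: [3.142, -0.0, 1.3]
ft_force: [0.5, -1.0, -0.4]
opening: 0.396
515 lat,z [  1.8 181.3] mean x 1.5 plane [0.021 0.043 0.945] 26.1
```

View pics/f.png

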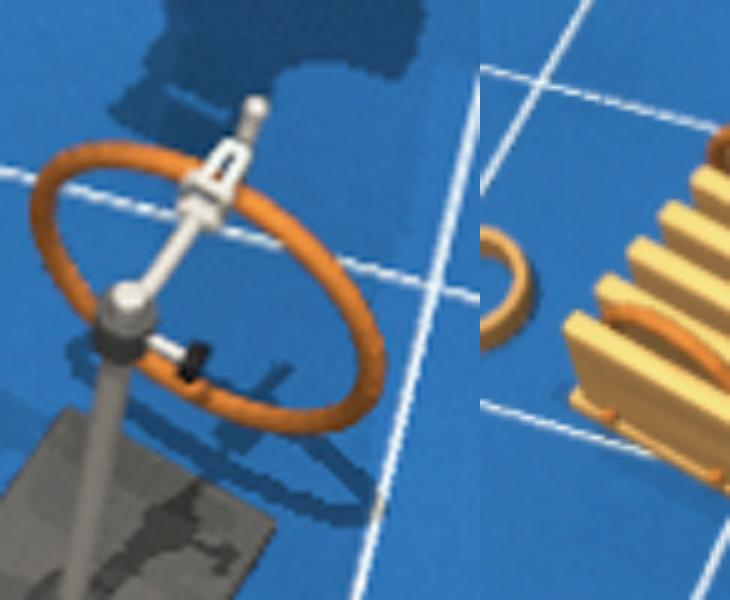

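The hoop hangs in the bend with the keeper level above the rim (215,175). I'll let it settle, recheck that it's still, and hand in.

```bash
for i in 1 2 3 4; do python3 -m pendant '[[[0.4,0,0,0,0],[0.4,0,0,0,0],[0.4,0,0,0,0],[0.4,0,0,0,0],[0.4,0,0,0,0],[0.4,0,0,0,0],[0.4,0,0,0,0],[0.4,0,0,0,0]]]'|head -1; python3 chk.py; done
```

```text
t: 26.9
520 lat,z [  1.8 181.3] mean x 1.3 plane [0.009 0.043 0.938] 26.95
t: 27.75
515 lat,z [  2.2 181.3] mean x 1.1 plane [0.005 0.041 0.782] 27.8
t: 28.6
516 lat,z [  2.2 181.5] mean x 1.3 plane [0.006 0.044 0.953] 28.65
t: 29.45
518 lat,z [  2.1 181.3] mean x 1.3 plane [0.011 0.042 0.949] 29.5
```

Still. Handing in.

```bash
python3 -c "
from cell import env
print(env.job_done())"
```

```text
the job is handed in; nothing more can be done
None
```

The big hoop is hanging on the J-hook with the keeper shut above the rim. I handed the job in at about 29.5 s of the 72 s allowed; it reported no verdict.

**What I did:**
- I gripped the hoop about 32 mm to one side of its top, lifted it out of the rack and carried the rim over the nose.
- I found the nose by touch and lowered the rim past the keeper. The sideways gate force disappeared at TCP z 239.
- I pressed home at about 4.5 to 6 N, eased off, let go and withdrew.

**Last checks:**
- **Position:** over five pictures (about 3.4 s) the hoop's centre stayed put to about 0.4 mm. It is roughly 2 mm across, 1 mm along and 64 mm below the mark, which puts the collar about 10 mm above its middle setting. The height is only about 3 mm inside the 61 mm limit, with the camera calibration good to about 2 mm.
- **Keeper:** it looks level and shut above the rim in the final picture; I could not read its angle directly.
- **Other objects:** I saw nothing disturbed in the views I took. The last picture covered only the stand and part of the rack, and I did not re-measure the bystanders.

**What went less well:** while feeling for the nose I made two steps in one go, and the contact reached about 11 N sideways. That was one reading at the end of a step, and the 12 N limit applies throughout, so the margin was thin. I backed off straight away. The two cameras also disagreed by about 4 mm, so I used averages and the touch on the nose.

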